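# Fit the missing battery into the tray row

### The job

One battery is missing from the middle of the steel battery tray, and its neighbours have slid into its place. Gently push the neighbours apart, all the way back to the tray's two ends, and then lower the loose battery of the same size as those in the tray, in hand, straight down into the gap until it stands fully home, level and in line with the others. Do not press hard on the batteries, tip or lift any in the row, or disturb the other things on the bench.

Things in the scene. Friction and masses are not known exactly. Their poses are not given: they have to be found in the camera images.
- spare_mid (a point): The battery to be fitted: black block standing loose on the bench, thin grey seam near its top, two 5 mm blade terminals on top. 64 mm along its x, 54 along its y, 46 tall, about 0.3 kg, same as the four in the tray; yaw within 0.5 rad. Point: its centre, 23 mm above its underside. Grip it from above across its 64 mm (x), finger tips 12 to 22 mm above its underside, so that its y sides stay free.
- cell_a_mid (a point): Battery at the tray's +y end, size as the one to be fitted. Point: its centre, 23 mm above its underside (27 mm above the bench); its y runs along the row, its x across it. The tray is fixed, of steel, square to the batteries; its position is not reported. Its floor is 4 mm above the bench; its two rubber-lined end plates, firm, 40 mm tall, stand 273 mm apart inside, so five batteries fit with 3 mm to spare in all.
- cell_b_mid (a point): Battery second from the +y end, beside the middle gap; size and point as for the end one. It slides towards +y until it stands against the end one and that against the end plate: 2 to 20 mm, to be felt. The gap is 34 to 38 mm wide at the start, 57 mm with both sides fully back; shut fingers can enter it to 10 mm above the tray floor; keep low, for a push at the top edge tips it. Push it with less than 20 N.
- cell_c_mid (a point): Battery second from the -y end, on the gap's other side; size and point as before. It slides towards -y in the same way: against the end one, and that against its end plate, 2 to 20 mm, to be felt. A battery slides at about 1 to 3 N; pushing two in contact stays below 7 N until the end plate is reached. Push it with less than 20 N.
- cell_d_mid (a point): Battery at the tray's -y end; size and point as before. Across the row the tray is 74 mm wide inside; its rims in front and behind are only 8 mm above the bench, so open fingers can pass down outside the batteries' 64 mm ends there. The batteries stand within 2 mm of its centre line. Do not press the held battery on its neighbours with over 20 N.
- thick_mid (a point): Bystander: a thicker black battery, 64 x 74 x 46 mm, standing loose on the bench; centre. Not to be used.
- short_mid (a point): Bystander: a lower black battery, 64 x 54 x 30 mm, standing loose on the bench; centre. Not to be used.
- meter: Bystander: hand-held test meter lying on the bench, 130 x 70 x 42 mm; centre of its underside.
- driver: Bystander: screwdriver lying in front of the tray; origin at its underside.
- tape: Bystander: roll of black tape lying behind the tray, 90 mm across, 19 mm high; centre of its underside.
- spanner: Bystander: open-ended spanner lying behind the tray to the left; origin at its underside.
Mind the look-alikes: they are no part of the job. Leave any green, pink or yellow look-alike of the part that bears spare_mid alone.

How it is judged:
By the outcome, as a careful person would: the job done as asked, in the order asked, and still so for the second after the job is handed in, with the robot touching nothing.
It also fails if it takes over 64 s, if anything falls off the work surface, if the arm or the gripper's body presses on something with over 40 N, if the wrist force passes 120 N, or if a joint passes its speed limit or range.

### The arm

A 6-joint arm with a two-finger parallel gripper is mounted at the origin on the work surface. World frame = base frame: x ahead of the robot, y to its left, z up, the work surface at z = 0. Lengths are in m, angles in rad, forces in N, time in s.
With the tool pointing down it reaches from about 0.25 to 0.725 m from the base axis. Payload 4 kg.
Tool frame: the origin (TCP) lies at the very end of the fingers, on their centre line; the grasp point (between the pads) lies bot.grasp_offset behind it (bot.grasp_offset is the distance from the TCP to the grasp point, in m); z points along the fingers, y is the direction in which the jaws open and shut (so a half turn about z gives the same grasp; the last joint's range is limited). The gripper opens to 85 mm and grips with 20 to 120 N. Pads are 22 mm wide; open, the fingers measure 114 mm over their backs; the gripper's body (76 mm by 85 mm) begins 54 mm behind the grasp point. The pads swing forward as they close: fully open they stand 13 mm farther back than shut.
Start: joints at [1.195, 0.241, 0.005, 1.335, 0, 1.571], TCP at [0.184, 0.465, 0.231] pointing down, gripper open.
Joint ranges: [-2.72, 2.72], [-1.05, 1.87], [-1.09, 1.28], [-1.99, 2.15], [-1.42, 1.44], [-3.14, 3.14]. Speed limits (rad/s): [2.79, 2.79, 3.14, 3.14, 3.14, 3.14].

### API

Orientations are given as a unit quaternion [x, y, z, w].
In Python, from workcell import bot gives the robot as it stands. The module is installed in compiled form; this text tells all that it offers.
- The arm moves only by the shell command python3 -m jog 'ROWS' [OPENING]. ROWS is JSON, a list that holds one entry, the list of rows, each a list of 6 numbers: the shift along the tool's x, y, z in m, then the turn, a rotation vector about the tool's x, y, z in degrees. In form: [[[dx, dy, dz, wx, wy, wz], ...]]. A call has 1 to 12 rows; each row shifts and turns the pose as measured when the row begins, along the tool's axes as they then stand; what a row does not reach is not made up. A row lasts 1/8 s, in which the tool goes at most 62.5 mm and 10.7 degrees, less where a joint would pass 70% of its speed; a pose out of reach is approached as far as the arm can. A call is refused whole if a number of a shift passes 0.0625 or a number of a turn 10.7, either way. A call with a gripper value outside its range is refused whole. OPENING is the finger opening in m, from 0 to 0.0854, set as the call begins (- or left out, the last holds). The fingers move at their own pace and stop on an object; the grip force is fixed at half the most. Time passes only in rows, so rows that do not move let the fingers close. It gives the time, the measured TCP pose, the force and the opening at its end, in the units of the state.
- bot.get_obs(): the state, without advancing time (a new reading comes with each control period).
- bot.camera(name): name is "scene" or "top" or "wrist"; returns a dict with "pixels" (400x640x3 uint8, red, green, blue), "fx", "fy", "cx", "cy" (pixels), "rvec" (rotation vector, rad) and "tvec" (3), from world to camera coordinates, as OpenCV has them. Camera axes: x right, y down, z forward; pixel columns grow to the right and rows downward; lengths in m; the calibration is good to about 2 mm. The wrist camera is an equidistant fisheye: a pixel r from the principal point sees the ray r / f radians off the axis. A picture is of the moment at which its call begins. There is no depth.
- bot.job_done(): hands the job in, once; it reports no verdict.
The state is a dict: "clock": time; "joint_pos": joint angles; "joint_vel": joint speeds; "tau": joint torques, N m; "eef_pos": TCP position; "tool_rot": TCP orientation; "ft_force": force on the tool from outside, world axes, zero at the start; "ft_torque": the same for the moment, N m; "grip_width": finger opening in m.
Only numpy, scipy, OpenCV 4.12 (cv2) and the standard library are available. Lean on these libraries where they do the work, as an engineer would, in place of code of your own. Each camera call takes 0.05 s, during which the arm holds its last target. There are 200 camera calls.

## Working session

There is one attempt and no reset: what is moved stays moved. The work goes in short steps, Python scripts to look and compute and a shell command to move; the robot and the scene stay as the last step left them, time stands still between calls to the robot, and variables do not carry over. Pictures are saved under pics/ and viewed, on a budget of 10 in all, crops included, one or two more only if the job needs it, and the job is handed in when it is done.

```bash
mkdir -p pics
cat > h.py <<'E'
import numpy as np,cv2,json
from workcell import bot
from scipy.spatial.transform import Rotation as R
def snap(n,f,crop=None,s=1):
    c=bot.camera(n);p=c["pixels"][:,:,::-1].copy()
    cv2.imwrite("pics/%s_raw.png"%f,p)
    json.dump({k:np.array(v).tolist() for k,v in c.items() if k!="pixels"},open("pics/%s.json"%f,"w"))
    return p
def crop(f,x0,y0,x1,y1,s,out):
    p=cv2.imread("pics/%s_raw.png"%f)[y0:y1,x0:x1]
    cv2.imwrite("pics/"+out,cv2.resize(p,None,fx=s,fy=s,interpolation=cv2.INTER_CUBIC))
def cal(f):
    c=json.load(open("pics/%s.json"%f));return c
def topt(f,u,v,z):
    c=cal(f);M=R.from_rotvec(np.ravel(c["rvec"])).as_matrix();t=np.ravel(c["tvec"])
    x,y=(u-c["cx"])/c["fx"],(v-c["cy"])/c["fy"]
    if "wrist" in f:
        r=np.hypot(x,y); k=np.tan(r)/r if r>0 else 1; x,y=x*k,y*k
    d=M.T@np.array([x,y,1]);o=-M.T@t
    return (o+d*(z-o[2])/d[2]).round(4)
E
python3 - <<'E'
from h import *
a=snap("scene","scene");b=snap("top","top")
cv2.imwrite("pics/s1.png",a);cv2.imwrite("pics/t1.png",b)
o=bot.get_obs();print(o["eef_pos"],o["tool_rot"],o["ft_force"],o["grip_width"],bot.grasp_offset)
print(R.from_quat(o["tool_rot"]).as_matrix().round(3))
E
```

```text
[0.18327555 0.46458205 0.23050174] [ 1.86775571e-01  9.82402149e-01 -9.32026865e-04 -1.88760223e-04] [ 0.15332125  0.37229492 -0.33033317] 0.08548906717222608 0.0187
[[-0.93   0.367 -0.001]
 [ 0.367  0.93  -0.002]
 [ 0.    -0.002 -1.   ]]
```

View pics/t1.png

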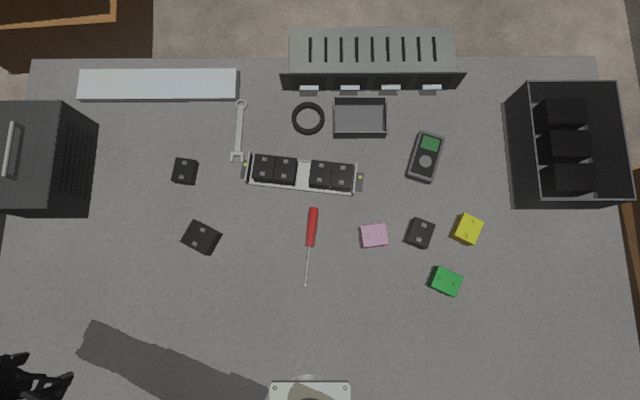

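View pics/s1.png

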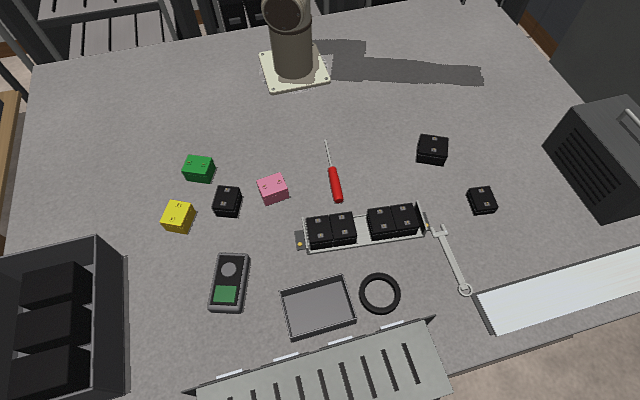

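Both pictures show three loose black blocks. In the top view they are at (420,233), (202,237) and (184,171). The pink (374,235), yellow (468,229) and green (446,281) ones are decoys. The row is at (253–352, 170–178) with its gap at about (304,173). From size, (202,237) looks like the thick one, (184,171) the short one and (420,233) the spare. I'll check this in one close composite.

Run:
```python
from h import *
p=cv2.imread("pics/top_raw.png");s=cv2.imread("pics/scene_raw.png")
z=lambda q,k:cv2.resize(q,None,fx=k,fy=k,interpolation=cv2.INTER_CUBIC)
row=z(p[145:205,235:368],6)[:, :798]
b=[z(p[210:256,398:444],5),z(p[214:260,180:226],5),z(p[150:196,162:208],5)]
low=np.hstack(b);im=np.zeros((360+230,798,3),np.uint8)
im[:360]=row;im[360:,:690]=low
cv2.imwrite("pics/c1.png",im)
for n,u,v in [("s",420,233),("k",202,237),("sh",184,171)]: print(n,topt("top",u,v,.046))
c=cal("top");print(c)
```

```text
s [ 0.4428 -0.2696  0.046 ]
k [0.434  0.2652 0.046 ]
sh [0.6016 0.3212 0.046 ]
{'fx': 372.8708499772218, 'fy': 372.8708499772218, 'cx': 322.9804103924225, 'cy': 198.1112193660398, 'rvec': [2.1154496947340173, -2.119575777511025, 0.19416526265608705], 'tvec': [-0.031095367434545364, 0.5296302282712233, 0.8764878925865922]}
```

View pics/c1.png

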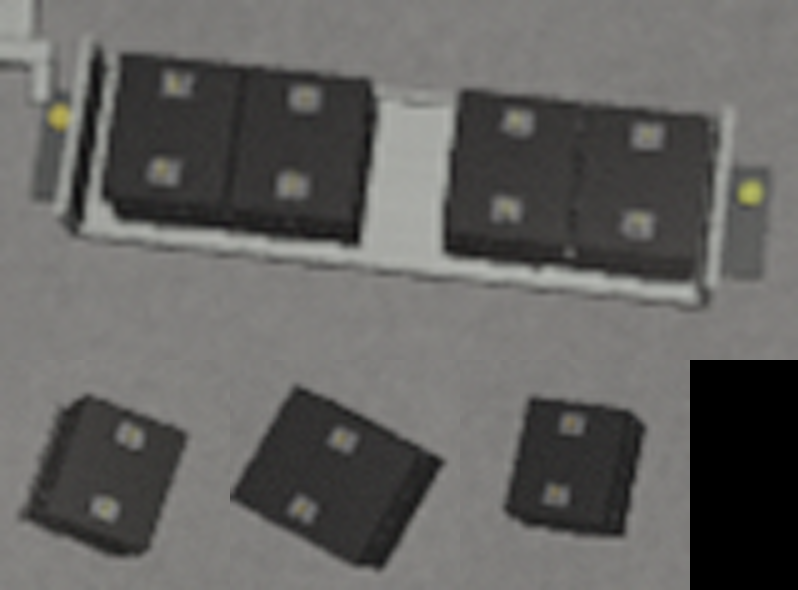

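Run:
```python
from h import *
def T(x,y,s,ox,oy,z): return topt("top",ox+(x+.5)/s-.5,oy+(y+.5)/s-.5,z)
print("row terminals z.052")
P=[]
for n,a,b in [("a",(177,83),(164,171)),("b",(305,97),(292,184)),("c",(518,121),(506,208)),("d",(648,135),(638,224))]:
    p,q=T(*a,6,235,145,.052),T(*b,6,235,145,.052);m=(p+q)/2;P.append(m);d=p-q
    print(n,p,q,m,"yaw",np.degrees(np.arctan2(d[1],d[0])))
P=np.array(P);d=P[0]-P[3];print("row dir yaw",np.degrees(np.arctan2(-d[0],d[1])),np.linalg.norm(d),np.linalg.norm(np.diff(P,axis=0),axis=1))
print("row corners",[T(*c,6,235,145,.05)[:2] for c in [(120,52),(375,80),(360,215),(105,190),(460,90),(722,117),(705,250),(447,225)]])
for n,ox,a,b,cs,z in [("spare",0,(130,435),(105,508),[(87,395),(187,433),(147,553),(43,515)],.046),("thick",230,(343,440),(303,510),[(295,385),(413,450),(355,565),(232,495)],.046)]:
    O=[(398,210),(180,214)][n=="thick"]
    f=lambda c,z:T(c[0]-ox,c[1]-360,5,*O,z)
    p,q=f(a,z+.002),f(b,z+.002);d=p-q;print(n,p,q,(p+q)/2,np.degrees(np.arctan2(d[1],d[0])),np.linalg.norm(d))
    C=np.array([f(c,z) for c in cs]);print(C[:,:2],C.mean(0),np.linalg.norm(np.diff(C,axis=0),axis=1))
```

```text
row terminals z.052
a [0.6323 0.1172 0.052 ] [0.5939 0.1216 0.052 ] [0.6131 0.1194 0.052 ] yaw -6.53663364879707
b [0.626  0.0629 0.052 ] [0.5881 0.0677 0.052 ] [0.60705 0.0653  0.052  ] yaw -7.218028896274601
c [ 0.6152 -0.027   0.052 ] [ 0.5775 -0.022   0.052 ] [ 0.59635 -0.0245   0.052  ] yaw -7.554820070390435
d [ 0.6089 -0.0817  0.052 ] [ 0.5705 -0.0771  0.052 ] [ 0.5897 -0.0794  0.052 ] yaw -6.831005949351516
row dir yaw -6.713181179660266 0.20017242567346782 [0.05443723 0.09043523 0.05530129]
row corners [array([0.6467, 0.1422]), array([0.6339, 0.0336]), array([0.5752, 0.0392]), array([0.5863, 0.1465]), array([ 0.6294, -0.0024]), array([ 0.6172, -0.1131]), array([ 0.5597, -0.105 ]), array([0.5707, 0.0027])]
spare [ 0.4632 -0.279   0.048 ] [ 0.4275 -0.2649  0.048 ] [ 0.44535 -0.27195  0.048  ] -21.55193742204218 0.038383590243748704
[[ 0.4833 -0.2593]
 [ 0.4643 -0.3075]
 [ 0.4058 -0.2847]
 [ 0.4243 -0.2351]] [ 0.444425 -0.27165   0.046   ] [0.05180965 0.06278607 0.05293779]
thick [0.452  0.2651 0.048 ] [0.4178 0.2826 0.048 ] [0.4349  0.27385 0.048  ] -27.098640216292104 0.03841731380510617
[[0.4796 0.2913]
 [0.4472 0.2309]
 [0.3912 0.2562]
 [0.4253 0.3187]] [0.435825 0.274275 0.046   ] [0.06854137 0.0614499  0.07119733]
```

Spare confirmed: its top face measures 52 × 63 mm and it is 46 tall, against about 70 wide for the thick one. It sits at (0.445,−0.272) with yaw −21.5°. The row yaw is −6.8°, the gap is about 36 mm and its centre is near (0.602,0.020). Next I'll plan the move over the gap.

```bash
cat >> h.py <<'E'
def plan(x,y,z,az,n):
    "constant tool row for n rows to TCP xyz, tool-y azimuth az deg, tool down"
    o=bot.get_obs();p=np.array(o["eef_pos"]);M=R.from_quat(o["tool_rot"])
    G=R.from_matrix(np.array([[np.sin(a:=np.radians(az)),np.cos(a),0],[-np.cos(a),np.sin(a),0],[0,0,-1]]))
    w=(M.inv()*G).as_rotvec()/n;S=np.zeros((3,3));Q=M
    for i in range(n): S+=Q.as_matrix();Q=Q*R.from_rotvec(w)
    d=np.linalg.solve(S,np.array([x,y,z])-p)
    print("n",n,"row",d.round(4).tolist(),np.degrees(w).round(2).tolist(),"clock",o["clock"])
def st():
    o=bot.get_obs();m=R.from_quat(o["tool_rot"]).as_matrix()
    print(o["clock"],o["eef_pos"].round(4),"az",np.degrees(np.arctan2(m[1,1],m[0,1])).round(2),"tilt",m[:2,2].round(4),"F",o["ft_force"].round(2),"w",round(o["grip_width"],4))
E
python3 -c "
from h import *
plan(.602,.0205,.17,-6.8,12)"
```

```text
Traceback (most recent call last):
  File "h.py", line 24, in plan
    G=R.from_matrix(np.array([[np.sin(a:=np.radians(az)),np.cos(a),0],[-np.cos(a),np.sin(a),0],[0,0,-1]]))
  File "scipy/spatial/transform/_rotation.pyx", line 1143, in scipy.spatial.transform._rotation.Rotation.from_matrix
ValueError: Non-positive determinant (left-handed or null coordinate frame) in rotation matrix 0: [[-0.11840397  0.99296551  0.        ]
 [-0.99296551 -0.11840397  0.        ]
 [ 0.          0.         -1.        ]].
```

```bash
sed -i 's/\[\[np.sin(a:=np.radians(az)),np.cos(a),0\],\[-np.cos(a),np.sin(a),0\]/[[-np.sin(a:=np.radians(az)),np.cos(a),0],[np.cos(a),np.sin(a),0]/' h.py
python3 -c "
from h import *
plan(.602,.0205,.17,-6.8,12)"
```

```text
n 12 row [-0.054, 0.0089, 0.005] [-0.01, 0.01, 6.27] clock 0.1
```

```bash
python3 -m jog '[[[-0.054,0.009,0.005,0,0,6.27],[-0.054,0.009,0.005,0,0,6.27],[-0.054,0.009,0.005,0,0,6.27],[-0.054,0.009,0.005,0,0,6.27],[-0.054,0.009,0.005,0,0,6.27],[-0.054,0.009,0.005,0,0,6.27],[-0.054,0.009,0.005,0,0,6.27],[-0.054,0.009,0.005,0,0,6.27],[-0.054,0.009,0.005,0,0,6.27],[-0.054,0.009,0.005,0,0,6.27],[-0.054,0.009,0.005,0,0,6.27],[-0.054,0.009,0.005,0,0,6.27]]]' 0
python3 -c "
from h import *
st();plan(.602,.0205,.13,-6.8,4)"
```

```text
clock: 1.6
eef_pos: [0.6051, 0.0063, 0.1609]
tool_rot: [0.758, 0.652, -0.005, -0.002]
ft_force: [0.1, 0.4, 0.2]
grip_width: 0.0001
1.6 [0.6051 0.0063 0.1609] az -8.6 tilt [-0.0096 -0.0041] F [0.11 0.36 0.18] w 0.0001
n 4 row [0.0034, -0.0012, 0.0077] [-0.13, 0.08, -0.45] clock 1.6
```

```bash
python3 -m jog '[[[0.0034,-0.0012,0.0077,-0.13,0.08,-0.45],[0.0034,-0.0012,0.0077,-0.13,0.08,-0.45],[0.0034,-0.0012,0.0077,-0.13,0.08,-0.45],[0.0034,-0.0012,0.0077,-0.13,0.08,-0.45],[0,0,0,0,0,0]]]'
python3 - <<'E'
from h import *
st();p=snap("wrist","wrist1");cv2.imwrite("pics/w1.png",p)
plan(.602,.0205,.10,-6.8,1)
E
```

```text
clock: 2.22
eef_pos: [0.6002, 0.0202, 0.1259]
tool_rot: [0.748, 0.664, -0.001, -0.002]
ft_force: [-0.5, 0.8, 0.7]
grip_width: -0.0001
2.225 [0.6002 0.0202 0.1259] az -6.77 tilt [-0.0043  0.0004] F [-0.49  0.77  0.72] w -0.0001
n 1 row [0.0005, 0.0015, 0.0264] [-0.2, -0.01, 0.02] clock 2.275
```

View pics/w1.png

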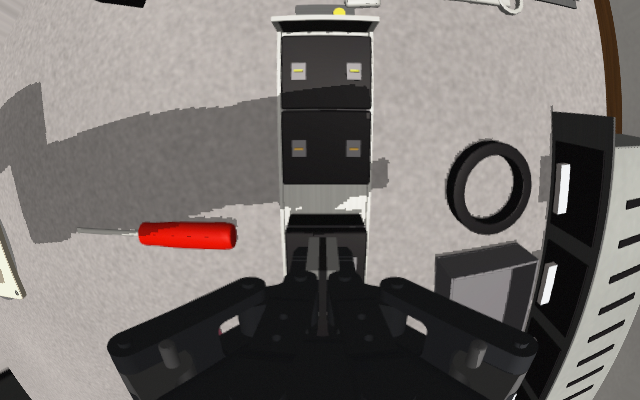

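The wrist view shows A's terminals at (299,71)/(354,71), B's at (299,149)/(354,149), B's gap-side top edge at row 184 and C's face at about rows 214–228. The fingers are over the gap.

Run:
```python
from h import *
f=lambda u,v,z=.05:topt("wrist1",u,v,z)
for n,a,b in [("a",(299,71),(354,71)),("b",(299,149),(354,149))]:
    p,q=f(*a,.052),f(*b,.052);d=q-p;print(n,(p+q)/2,np.linalg.norm(d),np.degrees(np.arctan2(d[1],d[0])))
u=np.array([np.sin(np.radians(6.8)),np.cos(np.radians(6.8)),0])
t=np.array([.602,.0205,0])
for n,x,y,z in [("Bedge",282,184,.05),("Bedge",371,184,.05),("Cedge",290,228,.05),("Cedge",365,228,.05),("Cbot?",365,214,.004)]:
    q=f(x,y,z);print(n,q,"along row from (.602,.0205):",(q-t)@u)
print("TCP along",(bot.get_obs()["eef_pos"]-t)@u)
```

```text
a [0.61455 0.11905 0.052  ] 0.03794443305677391 -6.506942670662509
b [0.60825 0.06435 0.052  ] 0.038762094886628594 -6.666659890901376
Bedge [0.573  0.0424 0.05  ] along row from (.602,.0205): 0.018312229546644628
Bedge [0.6376 0.0349 0.05  ] along row from (.602,.0205): 0.01851388458844556
Cedge [0.5738 0.0077 0.05  ] along row from (.602,.0205): -0.016048950410007
Cedge [0.6306 0.0011 0.05  ] along row from (.602,.0205): -0.01587717736370088
Cbot? [ 0.636  -0.0038  0.004 ] along row from (.602,.0205): -0.020103326924567812
TCP along -0.000532407339611062
```

```bash
python3 -m jog '[[[0.0008,0.0015,0.02,-0.2,0,0],[0,0,0.02,0,0,0],[0,0,0.01,0,0,0],[0,0,0,0,0,0]]]'
python3 -c "
from h import *
st();plan(.6028,.0212,.058,-6.7,1)"
```

```text
clock: 2.78
eef_pos: [0.6043, 0.0225, 0.0778]
tool_rot: [0.747, 0.665, 0.002, 0.002]
ft_force: [0.0, -0.2, 0.3]
grip_width: 0.0001
2.775 [0.6043 0.0225 0.0778] az -6.61 tilt [0.0057 0.0001] F [ 0.02 -0.24  0.29] w 0.0001
n 1 row [-0.0015, -0.0015, 0.0198] [0.32, -0.04, 0.09] clock 2.775
```

```bash
python3 -m jog '[[[-0.0013,-0.0013,0.012,0.3,0,0],[0,0,0.012,0,0,0],[0,0,0.012,0,0,0],[0,0,0.012,0,0,0],[0,0,0.007,0,0,0],[0,0,0,0,0,0]]]'
python3 -c "
from h import *
st();plan(.6028,.0212,.017,-6.7,1)"
```

```text
clock: 3.52
eef_pos: [0.6037, 0.0212, 0.02]
tool_rot: [0.747, 0.665, 0.001, 0.0]
ft_force: [0.1, 0.1, 1.2]
grip_width: -0.0004
3.525 [0.6037 0.0212 0.02  ] az -6.63 tilt [0.0018 0.0007] F [0.15 0.1  1.16] w -0.0004
n 1 row [-0.0001, -0.0009, 0.003] [0.1, -0.05, 0.07] clock 3.525
```

```bash
python3 -m jog '[[[0.002,-0.0005,0.002,0,0,0],[0.002,0,0.001,0,0,0],[0.002,0,0,0,0,0],[0.002,0,0,0,0,0]]]'; python3 -c "
from h import *
st()"
python3 -m jog '[[[0.002,0,0,0,0,0],[0.002,0,0,0,0,0],[0.002,0,0,0,0,0]]]'; python3 -c "
from h import *
st()"
```

```text
clock: 4.03
eef_pos: [0.6047, 0.0285, 0.0177]
tool_rot: [0.747, 0.665, 0.001, 0.002]
ft_force: [-0.4, -3.2, -2.7]
grip_width: 0.0003
4.025 [0.6047 0.0285 0.0177] az -6.67 tilt [ 0.0031 -0.002 ] F [-0.43 -3.24 -2.7 ] w 0.0003
clock: 4.4
eef_pos: [0.6052, 0.0331, 0.0177]
tool_rot: [0.748, 0.664, -0.001, 0.003]
ft_force: [-0.5, -3.9, -0.0]
grip_width: -0.0003
4.4 [0.6052 0.0331 0.0177] az -6.76 tilt [ 0.0027 -0.0047] F [-0.51 -3.9  -0.03] w -0.0003
```

```bash
python3 -m jog '[[[0.002,0,0,0,0,0],[0.002,0,0,0,0,0],[0.002,0,0,0,0,0]]]'; python3 -c "
from h import *
st();plan(.605,.035,.0175,-6.7,1)"
python3 -m jog '[[[0.002,0,0,0,0,0],[0.002,0,0,0,0,0]]]'; python3 -c "
from h import *
st();plan(.605,.035,.0175,-6.7,1)"
```

```text
clock: 4.78
eef_pos: [0.6059, 0.0392, 0.0177]
tool_rot: [0.748, 0.664, -0.001, 0.003]
ft_force: [0.0, -4.0, -0.6]
grip_width: 0.0
4.775 [0.6059 0.0392 0.0177] az -6.77 tilt [ 0.0026 -0.0051] F [ 0.04 -3.99 -0.58] w 0.0
n 1 row [-0.0043, -0.0004, 0.0002] [0.18, 0.27, -0.07] clock 4.775
clock: 5.03
eef_pos: [0.6061, 0.0415, 0.0177]
tool_rot: [0.748, 0.664, -0.002, 0.004]
ft_force: [-2.5, -11.9, 1.4]
grip_width: -0.0002
5.025 [0.6061 0.0415 0.0177] az -6.83 tilt [ 0.002  -0.0096] F [ -2.48 -11.86   1.4 ] w -0.0002
n 1 row [-0.0066, -0.0003, 0.0003] [0.18, 0.53, -0.13] clock 5.025
```

```bash
python3 -m jog '[[[0.0018,0,0,0,0.3,0]]]'; python3 -c "
from h import *
st();plan(.6025,.0212,.0175,-6.7,4)"
```

```text
clock: 5.15
eef_pos: [0.6061, 0.0415, 0.0177]
tool_rot: [0.748, 0.663, -0.002, 0.004]
ft_force: [-0.8, -8.0, -0.4]
grip_width: 0.0002
5.15 [0.6061 0.0415 0.0177] az -6.89 tilt [ 0.0022 -0.0081] F [-0.77 -8.   -0.38] w 0.0002
n 4 row [-0.0051, -0.0003, 0.0001] [0.04, 0.11, -0.05] clock 5.15
```

The +y side is home: it stopped at 12 N with no further travel. Next, the other side.

```bash
python3 -m jog '[[[-0.005,-0.0003,0,0,0.3,0.1],[-0.005,0,0,0,0.1,0],[-0.005,0,0,0,0,0],[-0.005,0,0,0,0,0],[-0.003,0,0,0,0,0]]]'; python3 -c "
from h import *
st();plan(.6025,.0212,.0175,-6.7,4)"
python3 -m jog '[[[-0.002,0,0,0,0,0],[-0.002,0,0,0,0,0],[-0.002,0,0,0,0,0]]]'; python3 -c "
from h import *
st();plan(.6025,.0212,.0175,-6.7,4)"
```

```text
clock: 5.78
eef_pos: [0.604, 0.021, 0.0184]
tool_rot: [0.748, 0.664, 0.004, -0.0]
ft_force: [-0.1, 0.5, -0.5]
grip_width: 0.0003
5.775 [0.604  0.021  0.0184] az -6.84 tilt [0.0054 0.0055] F [-0.06  0.52 -0.49] w 0.0003
n 4 row [-0.0, -0.0004, 0.0002] [0.07, -0.09, -0.03] clock 5.775
clock: 6.15
eef_pos: [0.6032, 0.0148, 0.0184]
tool_rot: [0.748, 0.664, 0.004, -0.0]
ft_force: [0.0, -0.3, 0.3]
grip_width: -0.0
6.15 [0.6032 0.0148 0.0184] az -6.84 tilt [0.0055 0.0059] F [ 0.01 -0.29  0.33] w -0.0
n 4 row [0.0016, -0.0004, 0.0002] [0.07, -0.09, -0.03] clock 6.15
```

```bash
python3 -m jog '[[[-0.002,0,0,0.2,-0.3,0],[-0.002,0,0,0,0,0],[-0.001,0,0,0,0,0]]]'; python3 -c "
from h import *
st()"
python3 -m jog '[[[-0.002,0,0,0,0,0],[-0.002,0,0,0,0,0]]]'; python3 -c "
from h import *
st()"
```

```text
clock: 6.52
eef_pos: [0.6028, 0.011, 0.0184]
tool_rot: [0.748, 0.664, 0.002, -0.001]
ft_force: [-0.7, 3.7, -0.4]
grip_width: 0.0002
6.525 [0.6028 0.011  0.0184] az -6.78 tilt [0.0015 0.0037] F [-0.73  3.72 -0.37] w 0.0002
clock: 6.78
eef_pos: [0.6026, 0.0083, 0.0184]
tool_rot: [0.747, 0.665, 0.003, -0.002]
ft_force: [0.6, 3.7, -0.1]
grip_width: -0.0003
6.775 [0.6026 0.0083 0.0184] az -6.7 tilt [0.0021 0.0059] F [ 0.6   3.71 -0.1 ] w -0.0003
```

```bash
python3 -m jog '[[[-0.002,0,0,0,0,0]]]'; python3 -c "
from h import *
st()"
python3 -m jog '[[[-0.002,0,0,0,0,0]]]'; python3 -c "
from h import *
st()"
```

```text
clock: 6.9
eef_pos: [0.6024, 0.0069, 0.0185]
tool_rot: [0.747, 0.665, 0.003, -0.002]
ft_force: [0.5, 6.5, -0.5]
grip_width: 0.0002
6.9 [0.6024 0.0069 0.0185] az -6.67 tilt [0.0021 0.0075] F [ 0.52  6.55 -0.48] w 0.0002
clock: 7.02
eef_pos: [0.6022, 0.007, 0.0185]
tool_rot: [0.747, 0.665, 0.005, -0.004]
ft_force: [1.2, 10.9, 0.2]
grip_width: 0.0001
7.025 [0.6022 0.007  0.0185] az -6.59 tilt [0.0022 0.0121] F [ 1.18 10.9   0.21] w 0.0001
```

Both sides are home: TCP travel was 34.7 mm plus the 22 mm fingers, so the gap is about 56.7 mm against 57 expected. Its centre is at TCP y≈0.0243. Backing off, lifting and going to the spare.

```bash
python3 -m jog '[[[0.004,0,0,0,-0.5,0],[0.004,0,0,0,0,0],[0,0,-0.02,0,0,0],[0,0,-0.03,0,0,0],[0,0,-0.04,0,0,0],[0,0,-0.04,0,0,0],[0,0,0,0,0,0]]]'; python3 -c "
from h import *
st();plan(.445,-.272,.14,-21.5,7)"
```

```text
clock: 7.9
eef_pos: [0.6017, 0.0103, 0.151]
tool_rot: [0.748, 0.664, -0.004, 0.002]
ft_force: [0.8, -0.2, 0.1]
grip_width: -0.0002
7.9 [0.6017 0.0103 0.151 ] az -6.82 tilt [-0.003 -0.008] F [ 0.76 -0.2   0.07] w -0.0002
n 7 row [-0.0445, -0.0127, 0.0018] [-0.01, 0.07, 2.1] clock 7.9
```

```bash
python3 -m jog '[[[-0.0445,-0.0127,0.001,0,0.07,2.1],[-0.0445,-0.0127,0.001,0,0.07,2.1],[-0.0445,-0.0127,0.001,0,0.07,2.1],[-0.0445,-0.0127,0.001,0,0.07,2.1],[-0.0445,-0.0127,0.001,0,0.07,2.1],[-0.0445,-0.0127,0.001,0,0.07,2.1],[-0.0445,-0.0127,0.001,0,0.07,2.1],[0,0,0,0,0,0],[0,0,0,0,0,0]]]' 0.0854
python3 - <<'E'
from h import *
st();p=snap("wrist","wrist2")
q=cv2.resize(p[100:330,160:480],None,fx=2.4,fy=2.4,interpolation=cv2.INTER_CUBIC);print(q.shape)
cv2.imwrite("pics/w2.png",q);plan(.445,-.272,.1,-21.5,1)
E
```

```text
clock: 9.02
eef_pos: [0.4338, -0.2815, 0.1385]
tool_rot: [0.83, 0.558, -0.007, -0.002]
ft_force: [1.1, -0.2, -0.7]
grip_width: 0.0852
9.025 [ 0.4338 -0.2815  0.1385] az -22.13 tilt [-0.0138 -0.0036] F [ 1.08 -0.21 -0.66] w 0.0852
(552, 768, 3)
n 1 row [0.0132, 0.0073, 0.0383] [-0.68, 0.5, -0.59] clock 9.075
```

View pics/w2.png

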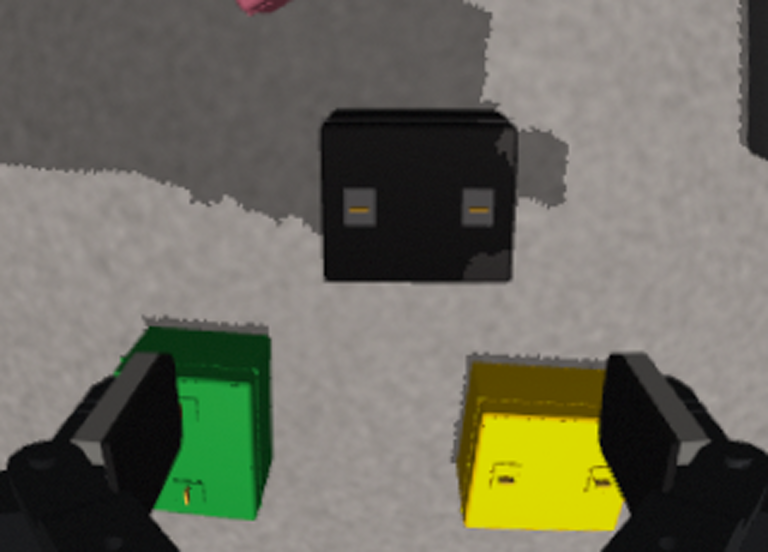

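The wrist crop shows the spare's terminals at (359,209) and (478,209), its top face spanning (322..516, 122..281), with green lower left and yellow lower right.

Run:
```python
from h import *
f=lambda x,y,z:topt("wrist2",160+(x+.5)/2.4-.5,100+(y+.5)/2.4-.5,z)
p,q=f(359,209,.048),f(478,209,.048);d=q-p;print("term",(p+q)/2,np.linalg.norm(d),np.degrees(np.arctan2(d[1],d[0])))
C=np.array([f(*c,.046) for c in [(322,122),(516,125),(512,281),(325,281)]]);print(C[:,:2].tolist(),C.mean(0),np.linalg.norm(np.diff(C,axis=0),axis=1))
for a,b in [(0,1),(3,2)]: d=C[b]-C[a];print(np.degrees(np.arctan2(d[1],d[0])))
c=C.mean(0);a=np.radians(-21.5);ty=np.array([np.cos(a),np.sin(a)]);tx=np.array([-np.sin(a),np.cos(a)])
for n,pts in [("green",[(270,335),(150,320),(252,380)]),("yellow",[(470,355),(605,362),(482,410)])]:
    for x,y in pts:
        g=f(x,y,.0)[:2]-c[:2];h=f(x,y,.046)[:2]-c[:2];print(n,"tx,ty z0",(g@tx).round(3),(g@ty).round(3),"z46",(h@tx).round(3),(h@ty).round(3))
plan(*c[:2],.09,-21.5,2)
```

```text
term [ 0.446   -0.27295  0.048  ] 0.03855035667798679 -21.773810365406955
[[0.4278, -0.2353], [0.4851, -0.2592], [0.4661, -0.3085], [0.4075, -0.285]] [ 0.446625 -0.272     0.046   ] [0.06208462 0.05283455 0.06313644]
-22.64116185432504
-21.851964572802352
green tx,ty z0 -0.067 -0.061 z46 -0.046 -0.052
green tx,ty z0 -0.061 -0.113 z46 -0.041 -0.096
green tx,ty z0 -0.088 -0.07 z46 -0.064 -0.06
yellow tx,ty z0 -0.076 0.023 z46 -0.054 0.018
yellow tx,ty z0 -0.081 0.081 z46 -0.058 0.067
yellow tx,ty z0 -0.103 0.029 z46 -0.077 0.023
n 2 row [0.0069, 0.0044, 0.0241] [-0.34, 0.25, -0.3] clock 9.075
```

```bash
python3 -m jog '[[[0.0069,0.0044,0.024,-0.34,0.25,-0.2],[0.0069,0.0044,0.024,-0.34,0.25,-0.2],[0,0,0.004,0,0,0],[0,0,0,0,0,0]]]'
python3 -c "
from h import *
st();plan(.4463,-.2725,.065,-21.8,1)"
```

```text
clock: 9.57
eef_pos: [0.4498, -0.2685, 0.0854]
tool_rot: [0.825, 0.565, 0.0, 0.001]
ft_force: [0.2, 0.0, -0.2]
grip_width: 0.0852
9.575 [ 0.4498 -0.2685  0.0854] az -21.24 tilt [ 0.001  -0.0009] F [ 0.22  0.04 -0.23] w 0.0852
n 1 row [-0.005, -0.0019, 0.0204] [0.07, 0.03, 0.56] clock 9.575
```

```bash
python3 -m jog '[[[-0.005,-0.0019,0.008,0,0,0.56],[0,0,0.004,0,0,0],[0,0,0,0,0,0]]]'
python3 -c "
from h import *
st();plan(.4463,-.2725,.013,-21.8,4)"
```

```text
clock: 9.95
eef_pos: [0.4471, -0.2734, 0.0744]
tool_rot: [0.828, 0.56, 0.001, 0.002]
ft_force: [0.0, 0.5, 0.2]
grip_width: 0.0851
9.95 [ 0.4471 -0.2734  0.0744] az -21.82 tilt [ 0.0034 -0.0028] F [0.03 0.54 0.2 ] w 0.0851
n 4 row [0.0001, -0.0003, 0.0154] [0.06, 0.02, -0.0] clock 9.95
```

```bash
python3 -m jog '[[[0.0002,-0.0005,0.015,0.1,0.1,0],[0,0,0.015,0,0,0],[0,0,0.015,0,0,0],[0,0,0.012,0,0,0],[0,0,0.003,0,0,0],[0,0,0,0,0,0]]]'
python3 -c "
from h import *
st();plan(.4463,-.2725,.013,-21.8,1)"
```

```text
clock: 10.7
eef_pos: [0.4459, -0.2729, 0.0092]
tool_rot: [0.828, 0.56, 0.0, -0.0]
ft_force: [0.3, -0.0, 0.1]
grip_width: 0.0854
10.7 [ 0.4459 -0.2729  0.0092] az -21.86 tilt [0.0007 0.0007] F [ 0.26 -0.03  0.13] w 0.0854
n 1 row [0.0005, 0.0002, -0.0038] [0.02, -0.05, -0.06] clock 10.7
```

```bash
python3 -m jog '[[[0.0005,0,-0.0043,0,0,0],[0,0,0,0,0,0]]]'
python3 -m jog '[[[0,0,0,0,0,0],[0,0,0,0,0,0],[0,0,0,0,0,0],[0,0,0,0,0,0],[0,0,0,0,0,0]]]' 0.03
python3 - <<'E'
from h import *
st();p=snap("wrist","wrist3")
q=cv2.resize(p[180:400,160:480],None,fx=2.4,fy=2.4,interpolation=cv2.INTER_CUBIC)
cv2.imwrite("pics/w3.png",q)
E
```

```text
clock: 10.95
eef_pos: [0.4468, -0.2728, 0.0147]
tool_rot: [0.828, 0.56, 0.001, 0.001]
ft_force: [-0.5, 0.1, 0.2]
grip_width: 0.0857
clock: 11.58
eef_pos: [0.4474, -0.2732, 0.0158]
tool_rot: [0.828, 0.56, 0.001, 0.002]
ft_force: [-0.5, 0.6, 0.3]
grip_width: 0.0631
11.575 [ 0.4474 -0.2732  0.0158] az -21.85 tilt [ 0.004  -0.0014] F [-0.54  0.64  0.33] w 0.0631
```

View pics/w3.png

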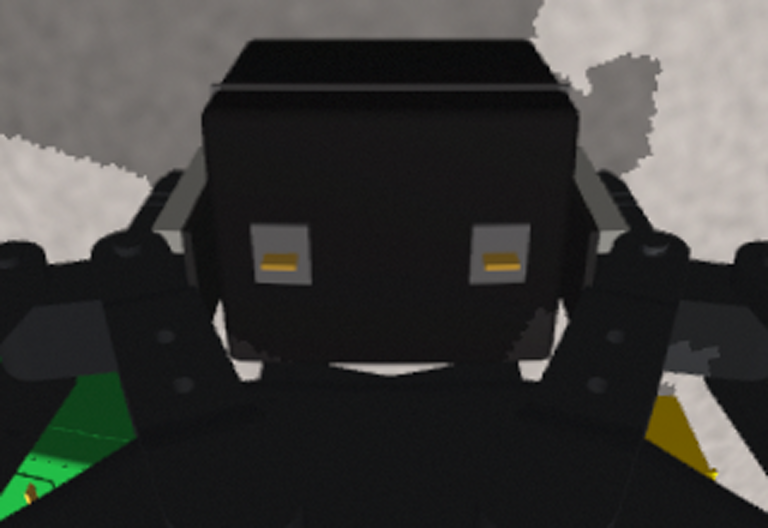

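The pads stopped on the 64 mm faces. The TCP had drifted up to 15.8 mm, so the finger tips may be near the upper limit. I'll regrip about 5 mm lower.

```bash
python3 -m jog '[[[0,0,0,0,0,0],[0,0,0,0,0,0],[0,0,0.003,0,0.1,0],[0.0003,-0.001,0.002,0.2,0,0]]]' 0.08
python3 -c "
from h import *
st()"
python3 -m jog '[[[0,0,0,0,0,0],[0,0,0,0,0,0],[0,0,0,0,0,0],[0,0,0,0,0,0],[0,0,0,0,0,0]]]' 0.03
python3 -c "
from h import *
st()"
```

```text
clock: 12.12
eef_pos: [0.4468, -0.2726, 0.0105]
tool_rot: [0.828, 0.56, 0.001, -0.0]
ft_force: [-0.6, -0.1, -0.4]
grip_width: 0.0794
12.125 [ 0.4468 -0.2726  0.0105] az -21.86 tilt [0.0017 0.0016] F [-0.65 -0.12 -0.44] w 0.0794
clock: 12.75
eef_pos: [0.4471, -0.2728, 0.0106]
tool_rot: [0.828, 0.56, 0.001, 0.0]
ft_force: [-0.3, -0.5, 1.1]
grip_width: 0.0633
12.75 [ 0.4471 -0.2728  0.0106] az -21.85 tilt [0.0023 0.0012] F [-0.31 -0.49  1.12] w 0.0633
```

```bash
python3 -m jog '[[[0,0,-0.02,0,0,0],[0,0,-0.03,0,0,0],[0,0,-0.04,0,0,0],[0,0,-0.02,0,0,0],[0,0,0,0,0,0]]]'
python3 - <<'E'
from h import *
f=lambda x,y,z:topt("wrist3",160+(x+.5)/2.4-.5,180+(y+.5)/2.4-.5,z)
p,q=f(281,254,.046),f(500,254,.046);print((p+q)/2,np.linalg.norm(p-q))
m=(p+q)/2;a=np.radians(-21.85);g=m[:2]-[.4474,-.2732];print("offset tx,ty",g@[-np.sin(a),np.cos(a)],g@[np.cos(a),np.sin(a)])
st();plan(.603,.0243,.115,-6.7,8)
E
```

```text
clock: 13.38
eef_pos: [0.4429, -0.2705, 0.1181]
tool_rot: [0.828, 0.56, -0.001, -0.006]
ft_force: [0.6, -0.1, -4.0]
grip_width: 0.063
[ 0.4472 -0.2738  0.046 ] 0.039033319100481335
offset tx,ty -0.0006313324264401618 3.76744917051976e-05
13.375 [ 0.4429 -0.2705  0.1181] az -21.86 tilt [-0.0087  0.008 ] F [ 0.64 -0.14 -4.01] w 0.063
n 8 row [0.0409, 0.0097, 0.0004] [-0.07, -0.04, -1.89] clock 13.375
```

```bash
python3 -m jog '[[[0.0409,0.0097,0,-0.07,0,-1.89],[0.0409,0.0097,0,-0.07,0,-1.89],[0.0409,0.0097,0,-0.07,0,-1.89],[0.0409,0.0097,0,-0.07,0,-1.89],[0.0409,0.0097,0,-0.07,0,-1.89],[0.0409,0.0097,0,-0.07,0,-1.89],[0.0409,0.0097,0,-0.07,0,-1.89],[0.0380,0.0097,0,-0.07,0,-1.89],[0,0,0,0,0,0]]]'
python3 -c "
from h import *
st();plan(.603,.0243,.105,-6.7,2)"
```

```text
clock: 14.5
eef_pos: [0.5966, 0.0313, 0.0983]
tool_rot: [0.746, 0.666, -0.007, -0.013]
ft_force: [-0.6, -0.2, -3.2]
grip_width: 0.0626
14.5 [0.5966 0.0313 0.0983] az -6.44 tilt [-0.028   0.0093] F [-0.63 -0.24 -3.24] w 0.0626
n 2 row [-0.0031, 0.0035, -0.0035] [-0.83, -0.17, 0.13] clock 14.5
```

```bash
python3 -m jog '[[[-0.0031,0.0035,0,-0.83,-0.17,0.13],[-0.0031,0.0035,0,-0.83,-0.17,0.13],[0,0,0,0,0,0]]]'
python3 -c "
from h import *
st();plan(.603,.0243,.083,-6.7,2)"
```

```text
clock: 14.88
eef_pos: [0.6002, 0.0218, 0.0945]
tool_rot: [0.748, 0.664, -0.002, -0.001]
ft_force: [0.0, -0.2, -3.7]
grip_width: 0.063
14.875 [0.6002 0.0218 0.0945] az -6.86 tilt [-0.005  -0.0019] F [ 0.01 -0.25 -3.67] w 0.063
n 2 row [0.0014, 0.0012, 0.0057] [-0.13, 0.07, -0.08] clock 14.875
```

```bash
python3 -m jog '[[[0.0012,0.0012,0.005,-0.13,0.07,-0.08],[0.0012,0.001,0.005,-0.13,0.07,-0.04],[0,0,0,0,0,0]]]'
python3 - <<'E'
from h import *
st();p=snap("wrist","wrist4")
q=cv2.resize(p[60:390,200:440],None,fx=2.4,fy=2.4,interpolation=cv2.INTER_CUBIC)[:600]
cv2.imwrite("pics/w4.png",q);plan(.603,.0243,.075,-6.7,2)
E
```

```text
clock: 15.25
eef_pos: [0.6026, 0.0224, 0.0841]
tool_rot: [0.748, 0.663, 0.0, 0.0]
ft_force: [-0.1, 0.5, -4.1]
grip_width: 0.063
15.25 [0.6026 0.0224 0.0841] az -6.88 tilt [0.0004 0.0002] F [-0.07  0.46 -4.07] w 0.063
n 2 row [0.001, 0.0, 0.0047] [0.02, -0.01, -0.09] clock 15.3
```

View pics/w4.png

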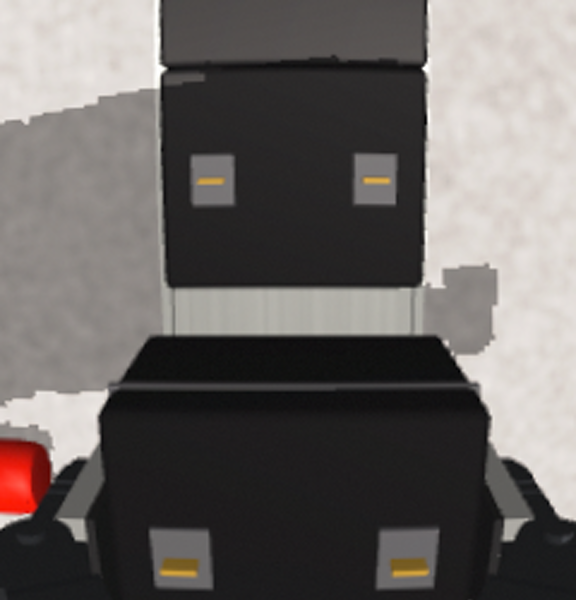

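The crop shows B's gap-side edge at row 287 and the held battery's lower front edge at row 337. B's seats are at (213,180) and (375,180), and the held battery's seats at (181,558) and (408,558).

Run:
```python
from h import *
f=lambda x,y,z:topt("wrist4",200+(x+.5)/2.4-.5,60+(y+.5)/2.4-.5,z)
t=np.array([.6026,.0224,0])
a=np.radians(-6.7);U=np.array([[-np.sin(a),np.cos(a),0],[np.cos(a),np.sin(a),0]])
g=lambda *q:(U@(f(*q)-t)*1000).round(1)
print("B edge L,R",g(168,285,.05),g(422,287,.05))
print("held lower edge",g(150,337,.0735),g(440,337,.0735))
print("held upper front",g(105,395,.1195),g(485,395,.1195))
print("B seats",g(213,180,.05),g(375,180,.05)," held seats",g(181,558,.1195),g(408,558,.1195))
```

```text
B edge L,R [ 32.1 -30.9] [31.5 31.6]
held lower edge [ 25.6 -31.3] [25.5 32. ]
held upper front [ 29.3 -29.7] [29.2 30.4]
B seats [ 57.8 -19.1] [57.7 19.5]  held seats [ -0.8 -19.3] [-0.8 19.7]
```

```bash
python3 -m jog '[[[0.0015,0,0.004,0,0,-0.1],[0.0013,0,0.004,0,0,-0.05],[0,0,0.002,0,0,0],[0,0,0,0,0,0]]]'
python3 -c "
from h import *
st();plan(.6029,.0252,.065,-6.7,1)"
```

```text
clock: 15.8
eef_pos: [0.6032, 0.0257, 0.0737]
tool_rot: [0.747, 0.665, 0.0, 0.0]
ft_force: [0.1, -0.7, -1.8]
grip_width: 0.0633
15.8 [0.6032 0.0257 0.0737] az -6.69 tilt [0.0011 0.0002] F [ 0.07 -0.73 -1.85] w 0.0633
n 1 row [-0.0005, -0.0003, 0.0087] [0.06, -0.02, 0.01] clock 15.8
```

```bash
python3 -m jog '[[[-0.0004,-0.0002,0.004,0.06,0,0],[0,0,0.004,0,0,0],[0,0,0,0,0,0]]]'
python3 -c "
from h import *
st();plan(.6029,.0252,.055,-6.7,1)"
```

```text
clock: 16.18
eef_pos: [0.603, 0.0253, 0.0652]
tool_rot: [0.747, 0.665, 0.0, -0.0]
ft_force: [-1.5, 0.9, -3.0]
grip_width: 0.0628
16.175 [0.603  0.0253 0.0652] az -6.69 tilt [0.     0.0003] F [-1.49  0.94 -3.05] w 0.0628
n 1 row [-0.0001, -0.0001, 0.0102] [0.0, -0.02, 0.01] clock 16.175
```

```bash
python3 -m jog '[[[0,0,0.003,0,0,0],[0,0,0.002,0,0,0],[0,0,0.002,0,0,0]]]'
python3 -c "
from h import *
st()
p=snap('wrist','wrist5')
q=cv2.resize(p[130:390,200:440],None,fx=2.3,fy=2.3,interpolation=cv2.INTER_CUBIC)
cv2.imwrite('pics/w5.png',q)"
```

```text
clock: 16.55
eef_pos: [0.6033, 0.0252, 0.058]
tool_rot: [0.747, 0.665, 0.0, 0.0]
ft_force: [0.4, -0.0, -3.7]
grip_width: 0.0631
16.55 [0.6033 0.0252 0.058 ] az -6.7 tilt [0.0006 0.0003] F [ 0.39 -0.01 -3.71] w 0.0631
```

It has entered with no contact: underside at 47 mm, and the force is the battery's weight only. Continuing down.

```bash
python3 -m jog '[[[0,-0.0002,0.003,0,0,0],[0,0,0.003,0,0,0],[0,0,0.003,0,0,0],[0,0,0.003,0,0,0]]]'
python3 -c "
from h import *
st();plan(.603,.0252,.04,-6.7,1)"
python3 -m jog '[[[0,0,0.004,0,0,0],[0,0,0.004,0,0,0],[0,0,0.004,0,0,0],[0,0,0.004,0,0,0]]]'
python3 -c "
from h import *
st();plan(.603,.0252,.04,-6.7,1)"
```

```text
clock: 17.1
eef_pos: [0.603, 0.0253, 0.045]
tool_rot: [0.747, 0.665, 0.0, 0.0]
ft_force: [-0.4, -1.0, -3.4]
grip_width: 0.0633
17.1 [0.603  0.0253 0.045 ] az -6.7 tilt [0.0004 0.0003] F [-0.44 -0.99 -3.35] w 0.0633
n 1 row [-0.0001, 0.0, 0.005] [0.02, -0.02, 0.0] clock 17.1
clock: 17.6
eef_pos: [0.603, 0.0253, 0.0278]
tool_rot: [0.747, 0.665, 0.0, -0.0]
ft_force: [-0.1, 0.0, -3.4]
grip_width: 0.0629
17.6 [0.603  0.0253 0.0278] az -6.7 tilt [0.0003 0.0003] F [-0.13  0.04 -3.4 ] w 0.0629
n 1 row [-0.0001, 0.0, -0.0122] [0.02, -0.02, 0.0] clock 17.6
```

Home should be at TCP z≈0.0146.

```bash
python3 -m jog '[[[0,0,0.004,0,0,0],[0,0,0.004,0,0,0],[0,0,0.002,0,0,0],[0,0,0.001,0,0,0]]]'
python3 -c "
from h import *
st()"
python3 -m jog '[[[0,0,0.0015,0,0,0],[0,0,0.0015,0,0,0]]]'
python3 -c "
from h import *
st()"
```

```text
clock: 18.1
eef_pos: [0.6028, 0.0253, 0.0157]
tool_rot: [0.747, 0.665, 0.0, -0.0]
ft_force: [0.1, 0.5, -3.7]
grip_width: 0.0632
18.1 [0.6028 0.0253 0.0157] az -6.7 tilt [-0.0002  0.0003] F [ 0.09  0.5  -3.7 ] w 0.0632
clock: 18.35
eef_pos: [0.6029, 0.0252, 0.0146]
tool_rot: [0.747, 0.665, 0.0, 0.0]
ft_force: [-5.5, -0.1, 10.5]
grip_width: 0.063
18.35 [0.6029 0.0252 0.0146] az -6.7 tilt [0.0006 0.0003] F [-5.46 -0.1  10.47] w 0.063
```

```bash
python3 -m jog '[[[0,0,0,0,0,0]]]'; python3 -m jog '[[[0,0,0,0,0,0],[0,0,0,0,0,0],[0,0,0,0,0,0],[0,0,0,0,0,0]]]' 0.08
python3 -c "
from h import *
st()"
python3 -m jog '[[[0,0,-0.01,0,0,0],[0,0,-0.02,0,0,0],[0,0,-0.03,0,0,0],[0,0,-0.04,0,0,0],[0,0,-0.03,0,0,0],[0,0,0,0,0,0]]]'
python3 - <<'E'
from h import *
st();p=snap("wrist","wrist6")
cv2.imwrite("pics/w6.png",cv2.resize(p[0:330,160:480],None,fx=1.8,fy=1.8,interpolation=cv2.INTER_CUBIC))
E
```

```text
clock: 18.48
eef_pos: [0.6032, 0.0253, 0.0151]
tool_rot: [0.747, 0.665, 0.001, 0.0]
ft_force: [-0.2, -0.1, -4.3]
grip_width: 0.0632
clock: 18.98
eef_pos: [0.6052, 0.0253, 0.0165]
tool_rot: [0.747, 0.665, 0.002, 0.002]
ft_force: [0.3, -0.3, -0.3]
grip_width: 0.0803
18.975 [0.6052 0.0253 0.0165] az -6.69 tilt [0.0059 0.0005] F [ 0.27 -0.33 -0.26] w 0.0803
clock: 19.73
eef_pos: [0.6048, 0.0253, 0.1533]
tool_rot: [0.747, 0.665, 0.003, 0.002]
ft_force: [0.2, 0.8, 0.2]
grip_width: 0.0798
19.725 [0.6048 0.0253 0.1533] az -6.7 tilt [0.0075 0.0006] F [0.25 0.8  0.24] w 0.0798
```

View pics/w6.png

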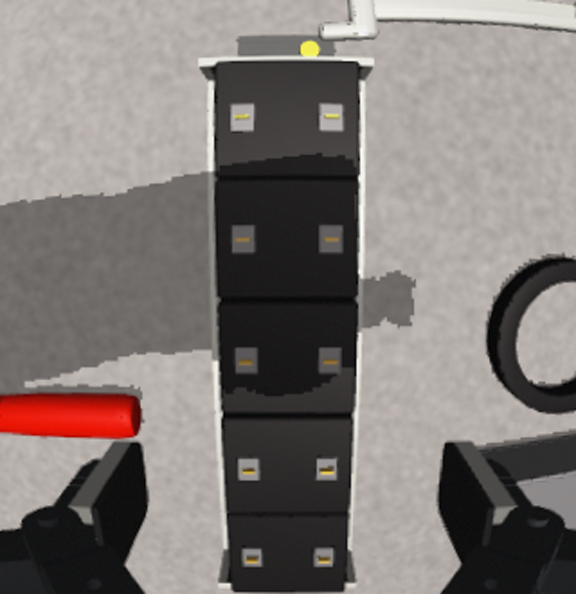

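All five stand in one row. The seats are at rows 118, 239, 362, 469 and 557, with pairs centred near x=287. One quick numeric check, then hand in.

Run:
```python
from h import *
f=lambda x,y:topt("wrist6",160+(x+.5)/1.8-.5,(y+.5)/1.8-.5,.05)[:2]
a=np.radians(-6.7);U=np.array([[-np.sin(a),np.cos(a)],[np.cos(a),np.sin(a)]])
for l,r,y in [(242,331,118),(243,331,239),(246,330,362),(249,327,469),(252,324,557)]:
    p,q=f(l,y),f(r,y);print((U@((p+q)/2-[.603,.0252])*1000).round(1),"seat dist",(np.linalg.norm(p-q)*1000).round(1))
bot.job_done();st()
```

```text
[ 1.089e+02 -1.000e-01] seat dist 38.7
[55.   0.1] seat dist 38.8
[-1.4  0.5] seat dist 38.8
[-56.6   0.5] seat dist 38.6
[-110.7    0.3] seat dist 38.7
the job is handed in; nothing more can be done
the job is handed in; nothing more can be done
```

The spare battery is in the middle gap, standing home on the tray floor, level and in line with the other four. I handed the job in at about 20 s of the 64 s allowed, with the arm raised clear and touching nothing.

- **Pushing apart:** I slid the +y pair until it met its end plate, then the -y pair. They slid at about 4 N, and the highest push I read was 12 N. The gap measured about 56.7 mm against the 57 mm expected.
- **Fitting:** I gripped the spare across its 64 mm sides. My first grip was a little high on the battery, so I took it again lower before lifting. It went straight down with no contact beyond its own weight, and met the floor at the expected height with about 10 N.
- **Last checks:** The final wrist picture shows the five centres in line across the row to within 0.6 mm. Their spacings are 53.9, 56.4, 55.2 and 54.1 mm, so the clearance sits on both sides of the new battery. All five show the same terminal spacing, 38.6–38.8 mm, which fits them standing at the same height.
- **Small disagreement:** Just before fitting, the edge and terminal readings differed by about 2 mm on how far to shift the battery. I went with the terminal reading, which matched what the pushes had felt, and it entered freely.
- **Other things on the bench:** The arm stayed well clear of them. The last view covered only the screwdriver, tape and spanner, and none of them looked moved.

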